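Re-set the jar keeper and lock it with its ball-lock pin

TASK

The jar keeper on the worktop stands too wide for the pasta jar. Pull the red-knobbed ball-lock pin out of the rail against its detent, slide the yellow stop left towards the jar until its sleeve lines up with the second hole, in the blue strip, and push the pin through until its collar sits fully home on the sleeve. Do not shift or tip the jar, and leave the food on the worktop alone.

Things in the scene. Friction and masses are not known exactly. Their poses are not given: they have to be found in the camera images.
- keeper: Fixed aluminium foot of the jar keeper on the worktop, 85 x 290 mm, carrying the rail on two posts. Origin on the worktop below the first hole. x points away from the robot (heading varies by up to 0.25 rad), y left along the rail, z up.
- rail: Fixed rail, 280 mm long along its y, 72 mm wide, face sloping to the robot. Origin at the mouth of the first hole, 75 mm above the worktop. z is the axis of the pin and of both holes, 35 degrees from vertical, leaning to the robot; x up the slope; y left, the way the stop slides. The face is at z = 0 (1 mm lower round the first hole). Holes: 18 mm wide, through plates 12 mm thick, open below.
- first_hole (a point): Mouth of the first hole, on the rail (its origin). The second hole is in the blue strip on the same line, 50 to 76 mm to the left (+y) of this point; where exactly differs each time, since the end piece (blue strip and fence) is clamped to suit, so it must be felt for or seen. From one hole to the other, and over all the stop's travel, the face is otherwise closed.
- stop (a joint): Travel of the stop to the left along the rail, m: 0 at the first hole, where it starts; end of travel 0.085. It slides stiffly (about 2.5 N) and stays where it is left. It can be pushed along by the pin held in its sleeve. Its upright yellow pad behind the rail ends about 10 mm short of the jar when the second hole is lined up.
- sleeve_top (a point): Centre of the 18 mm bore at the upper face of the stop's black sleeve block (44 x 40 mm, from 4 to 40 mm above the rail's face); moves with the stop; axes as rail. Two sprung balls 14 mm below this face snap into the pin's groove when it is home: they draw in the last 3 mm, hold it with 10 to 15 N and drag on the plain shaft with about 3 N.
- pin: Loose ball-lock pin, 107 mm long, about 0.18 kg. Origin at its tip, z along it to the knob. 16 mm steel shaft whose tip tapers over 7 mm to 7 mm; collar (36 mm wide) at z = 60 to 65 mm. It starts home in the first hole: tip 20 mm below the rail's face, collar on the sleeve, axis tilted as the rail's z. Once the tip is above the face the stop is free; the pin may stay in the sleeve.
- pin_knob (a point): Middle of the pin's red knob, a cylinder 28 mm in diameter and 42 mm long (z = 65 to 107 mm of the pin), on the pin's axis 86 mm from the tip. Best gripped with the tool tilted along the pin, fingers either side along the rail. Axes as pin.
- pin_collar (a point): Point on the pin's axis at the underside of the collar, 60 mm from the tip; coincides with sleeve_top when the pin is home.
- jar: Loose glass jar of pasta, 91 mm wide, 181 mm tall, standing behind the rail between the yellow pad and the blue fence. Origin at the centre of its underside.
- tomato: Loose tomato, 58 mm, a bystander. Origin at the centre of its underside.
- tin_tuna: Loose flat tin, 86 mm wide, 40 mm high, a bystander. Origin at the centre of its underside.
- lemon: Loose lemon, 78 x 55 mm, a bystander. Origin at the centre of its underside.
- onion: Loose onion, 82 mm, a bystander. Origin at the centre of its underside.
Not all that is in view belongs to the job. There is more than one size of the pin; the job needs the middle-sized. Several things have the shape of the jar; the one meant has the colours described above.

How it is judged:
On the way, in this order (a step that is already met when the one before it is completed fails the run):
1. the pin is pulled out of the first hole: its tip is above the rail's face (z of pin in the frame of rail above 0 m), for 0.1 s.
2. the stop is slid at least 45 mm to the left (value of joint stop above 0.045 m), for 0.1 s.
At the end, for the whole second after the job is handed in: The stop stands more than 45 mm left of the first hole, the pin is through it and the second hole with its collar within 3 mm of the top of the sleeve, in line with the bore (0.08 rad) and at rest; the jar stands upright (0.1 rad) within 20 mm of where it stood (distance between pin_collar and sleeve_top below 0.003 m and value of joint stop above 0.045 m and angle between the z axis of pin and the z axis of rail, either way round below 0.08 rad and linear speed of pin below 0.02 m/s and distance of jar from where it was at the start of the episode below 0.02 m and angle between jar's own z axis and vertical below 0.1 rad); the robot touches nothing.
It fails at once if the jar is shifted by more than 20 mm or tipped by more than 0.25 rad (distance of jar from where it was at the start of the episode above 0.02 m or angle between jar's own z axis and vertical above 0.25 rad).
It fails at once if the tomato, tin, lemon or onion is moved by more than 30 mm (distance of any of tomato, tin_tuna, lemon, onion from where it was at the start of the episode above 0.03 m).
It also fails if it takes over 54 s, if anything falls off the work surface, if the arm or the gripper's body presses on something with over 40 N, if the wrist force passes 120 N, or if a joint passes its speed limit or range.

ROBOT

A 6-joint arm with a two-finger parallel gripper is mounted at the origin on a cart in front of the work surface, level with it; the furniture and walls round the work are solid. World frame = base frame: x ahead of the robot, y to its left, z up, the work surface at z = 0. Lengths are in m, angles in rad, forces in N, time in s.
With the tool pointing down it reaches from about 0.275 to 0.825 m from the base axis. Payload 4.9 kg.
Tool frame: the origin (TCP) lies midway between the tips of the shut fingers; the grasp point (between the pads) lies 19 mm behind it; z points along the fingers, y is the line along which they close (so a half turn about z gives the same grasp; the last joint's range is limited). The gripper opens to 85 mm and grips with 20 to 120 N. Pads are 22 mm wide; open, the fingers measure 114 mm over their backs; the gripper's body (76 mm by 85 mm) begins 54 mm behind the grasp point. The pads swing forward as they close: fully open they stand 13 mm farther back than shut.
Start: joints at [-1.358, 0.326, -0.193, 1.052, 0, 1.437], TCP at [0.187, -0.517, 0.204] pointing down, gripper open.
Joint ranges: [-2.65, 2.65], [-0.97, 1.79], [-1.3, 1.35], [-1.93, 2.1], [-1.47, 1.37], [-3.14, 3.14]. Speed limits (rad/s): [2.57, 2.57, 3.14, 3.14, 3.14, 3.14].

INTERFACE

Orientations are given as a unit quaternion [x, y, z, w].
In Python, from rig import arm, capture, calibration gives the robot as it stands.
- The arm moves only by the tool step_arm, never from a script. Its argument "targets" is a list of rows, each a list of 4 numbers: the shift along the tool's x, y, z scaled (see below), then the turn about the tool's z scaled (see below). A call has 1 to 8 rows; each row is the pose to reach, as a shift and turn from the pose commanded when the call began, along the tool's axes at that moment; what a row does not reach only later rows make up. The controller multiplies each number of a shift by 300 mm and each number of a turn by pi/4 rad. A row lasts 1/10 s, in which the tool goes at most 50 mm and 8.59 degrees, less where a joint would pass 70% of its speed; a pose out of reach is approached as far as the arm can. A call with a number of a shift or a turn outside -1 to 1 is refused whole. A call with a gripper value outside its range is refused whole. "jaw" is the closure, from 0 (fully open) to 1 (shut), set as the call begins (left out, the last holds). The fingers move at their own pace and stop on an object; "force" is the grip in N (left out, the last holds). Time passes only in rows, so rows that repeat a pose let the fingers close. It gives the time, the measured TCP pose, the force, the opening and the grip force at its end, in the units of the state.
- arm.get_obs(): the state, without advancing time (a new reading comes with each control period).
- capture(name): name is "scene" or "top" or "wrist"; returns (picture, depth): 420x560x3 uint8, blue, green, red; 420x560 float32, m along the optical axis (not along the pixel's ray), 0 where there is no reading.
- calibration(name): a dict with "intrinsics" (3x3 intrinsics, pixels), "T" (4x4, takes a point from camera to world coordinates); the wrist camera has in their place "mount" (4x4, takes a point from camera to tool coordinates, whose origin is the TCP and whose axes are the flange's). Camera axes: x right, y down, z forward; pixel columns grow to the right and rows downward; lengths in m; the calibration is good to about 2 mm. A picture is of the moment at which its call begins: read the wrist's pose just before it. calibration takes no time and is no camera call.
- arm.finish_job(): hands the job in; it is judged then, once.
The state is a dict: "clock": time; "q": joint angles; "joint_velocities": joint speeds; "joint_efforts": joint torques, N m; "tool_pos": TCP position; "tool_rot": TCP orientation; "contact_force": force on the tool from outside, world axes, zero at the start; "wrist_torque": the same for the moment, N m; "opening": opening from 0.0 (shut) to 1.0 (fully open); "finger_force": force on a finger pad.
Only numpy, scipy, OpenCV 4.12 (cv2) and the standard library are available. Lean on these libraries where they do the work, as an engineer would, in place of code of your own. Each camera call takes 0.05 s, during which the arm holds its last target. There are 200 camera calls.

## Working session

There is one attempt and no reset: what is moved stays moved. The work goes in short steps, Python scripts to look and compute and a tool call to move; the robot and the scene stay as the last step left them, time stands still between calls to the robot, and variables do not carry over. Pictures are saved under pics/ and viewed, at most 10 in all, crops included, and the job is handed in when it is done.

Besides the shell and the picture viewer there is one more tool, called after ">>>" as a command line: name --pt "numbers of a row" for each row, then --argument value for the rest. step_arm: Moves the arm, as the interface text tells. Its arguments: {"type":"object","properties":{"targets":{"type":"array","items":{"type":"array","items":{"type":"number","minimum":-1,"maximum":1}}},"jaw":{"type":"number"},"force":{"type":"number"}},"required":["targets"]}

```bash
ls; mkdir -p pics; cat > h.py <<'E'
import numpy as np, cv2
from rig import arm, capture, calibration
from scipy.spatial.transform import Rotation as R
E
python3 - <<'E'
from h import *
for n in("scene","top"):
    p,d=capture(n); cv2.imwrite(f"pics/{n}0.png",p); np.savez(f"{n}0.npz",p=p,d=d)
    c=calibration(n); print(n,np.round(c["intrinsics"],1).tolist(),np.round(c["T"],3).tolist())
print(np.round(calibration("wrist")["mount"],3).tolist())
o=arm.get_obs(); print({k:np.round(v,3).tolist() for k,v in o.items()})
E
```

```text
pics
scene [[432.1, 0.0, 281.6], [0.0, 432.1, 205.3], [0.0, 0.0, 1.0]] [[0.475, -0.621, 0.623, -0.178], [-0.88, -0.331, 0.341, -0.237], [-0.005, -0.71, -0.704, 0.856], [0.0, 0.0, 0.0, 1.0]]
top [[381.3, 0.0, 279.5], [0.0, 381.3, 210.4], [0.0, 0.0, 1.0]] [[0.031, -0.974, 0.223, 0.287], [-1.0, -0.029, 0.013, 0.103], [-0.006, -0.223, -0.975, 0.99], [0.0, 0.0, 0.0, 1.0]]
[[-0.001, -0.964, -0.266, 0.066], [1.0, -0.001, 0.0, 0.0], [-0.0, -0.266, 0.964, -0.171], [0.0, 0.0, 0.0, 1.0]]
{'clock': 0.1, 'q': [-1.358, 0.327, -0.193, 1.052, 0.0, 1.437], 'joint_velocities': [-0.0, -0.002, 0.004, 0.0, -0.0, -0.001], 'joint_efforts': [0.0, -44.424, 26.304, 0.008, -0.0, -0.0], 'tool_pos': [0.187, -0.517, 0.203], 'tool_rot': [0.985, 0.173, -0.0, -0.001], 'contact_force': [0.107, -0.162, 0.08], 'wrist_torque': [0.012, -0.025, -0.053], 'finger_force': 0.0, 'opening': 1.002}
```

View pics/scene0.png

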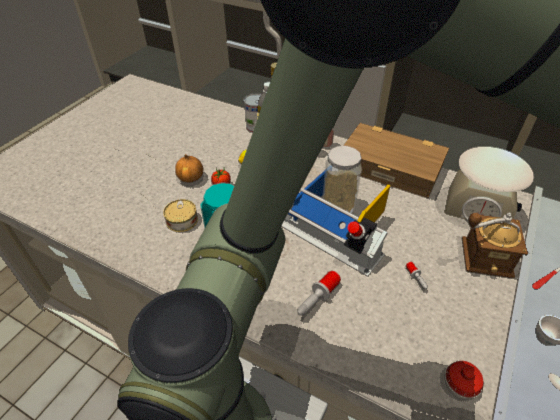

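View pics/top0.png

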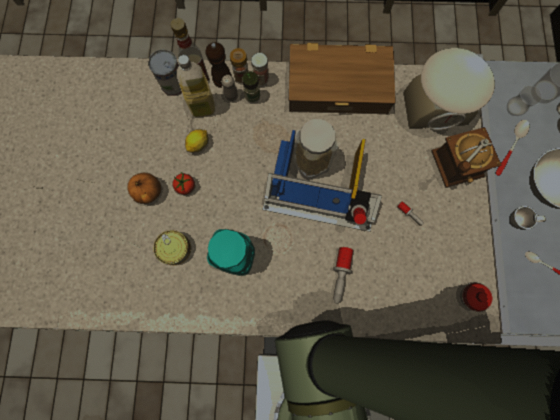

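```bash
cat >> h.py <<'E'
def ray(n,u,v):
    c=calibration(n);K=c["intrinsics"];T=np.array(c["T"])
    d=T[:3,:3]@np.linalg.solve(K,[u,v,1.]);return T[:3,3],d
def tri(pts):
    A=np.zeros((3,3));b=np.zeros(3)
    for o,d in pts:
        d=d/np.linalg.norm(d);P=np.eye(3)-np.outer(d,d);A+=P;b+=P@o
    x=np.linalg.solve(A,b);return x,[np.linalg.norm(np.cross(x-o,d/np.linalg.norm(d))) for o,d in pts]
def cloud(n,d):
    c=calibration(n);K=c["intrinsics"];T=np.array(c["T"])
    v,u=np.mgrid[:d.shape[0],:d.shape[1]]
    P=np.stack([(u-K[0,2])/K[0,0]*d,(v-K[1,2])/K[1,1]*d,d],-1)
    return P@T[:3,:3].T+T[:3,3]
E
python3 - <<'E'
from h import *
im=[]
for n,(x,y,w,h) in dict(top=(255,120,140,120),scene=(270,140,140,120)).items():
    z=np.load(n+"0.npz");p,d=z["p"],z["d"]
    im.append(cv2.resize(p[y:y+h,x:x+w],(400,343),interpolation=cv2.INTER_CUBIC))
    hsv=cv2.cvtColor(p,cv2.COLOR_BGR2HSV);C=cloud(n,d)
    red=(((hsv[...,0]<8)|(hsv[...,0]>172))&(hsv[...,1]>150)&(hsv[...,2]>60)).astype(np.uint8)
    k,l,s,c=cv2.connectedComponentsWithStats(red)
    for i in range(1,k):
        if s[i,4]>25:
            m=(l==i)&(d>0);print(n,"red",s[i].tolist(),c[i].round(1),np.median(C[m],0).round(3))
    blue=(hsv[...,0]>100)&(hsv[...,0]<125)&(hsv[...,1]>130)&(d>0)&(C[...,2]>.03)&(C[...,2]<.12)
    Q=C[blue]; 
    # RANSAC-ish plane: restrict by known slope
    best=None
    for t in range(300):
        a=Q[np.random.choice(len(Q),3,False)];nn=np.cross(a[1]-a[0],a[2]-a[0]);L=np.linalg.norm(nn)
        if L<1e-6: continue
        nn/=L;nn*=np.sign(nn[2]) 
        if nn[2]<.6: continue
        inl=abs((Q-a[0])@nn)<.003
        if best is None or inl.sum()>best.sum(): best=inl
    Q=Q[best];m=Q.mean(0);nn=np.linalg.svd(Q-m,full_matrices=False)[2]
    e=nn[2]*np.sign(nn[2,2]);print(n,"blue plane",len(Q),m.round(4),e.round(3),"tilt",np.degrees(np.arccos(e[2])),"heading",np.arctan2(-e[1],-e[0]),"long axis",nn[0].round(3))
cv2.imwrite("pics/crop1.png",np.hstack(im))
E
```

```text
top red [496, 151, 16, 24, 107] [503.1 163.5] [ 0.667 -0.499 -0.016]
top red [173, 174, 21, 20, 200] [183.9 184.8] [0.563 0.363 0.041]
top red [398, 202, 12, 12, 81] [403.4 207.1] [ 0.527 -0.207  0.019]
top red [354, 208, 12, 16, 164] [359.3 215.8] [ 0.471 -0.067  0.144]
top red [336, 247, 17, 22, 280] [344.4 257.3] [ 0.39  -0.049  0.035]
top red [467, 283, 25, 27, 453] [479.4 296.5] [ 0.304 -0.372  0.043]
top blue plane 1209 [0.5346 0.0283 0.0741] [-0.563  0.107  0.819] tilt 34.966728411597025 heading -0.18868152760133416 long axis [-0.181 -0.983  0.004]
scene red [212, 171, 18, 13, 135] [220.6 178.3] [0.557 0.361 0.041]
scene red [348, 221, 14, 15, 157] [354.6 228.3] [ 0.465 -0.069  0.145]
scene red [406, 262, 11, 11, 74] [410.7 266.7] [ 0.524 -0.204  0.02 ]
scene red [319, 271, 22, 21, 253] [330.5 279.9] [ 0.387 -0.055  0.036]
scene red [533, 271, 24, 18, 136] [543.  280.1] [ 0.662 -0.496 -0.015]
scene red [448, 361, 35, 36, 956] [465.2 378.6] [ 0.292 -0.372  0.044]
scene blue plane 1022 [0.5322 0.0376 0.0752] [-0.574  0.111  0.812] tilt 35.7541339850255 heading -0.1918028270468846 long axis [-0.19  -0.982  0.001]
```

View pics/crop1.png

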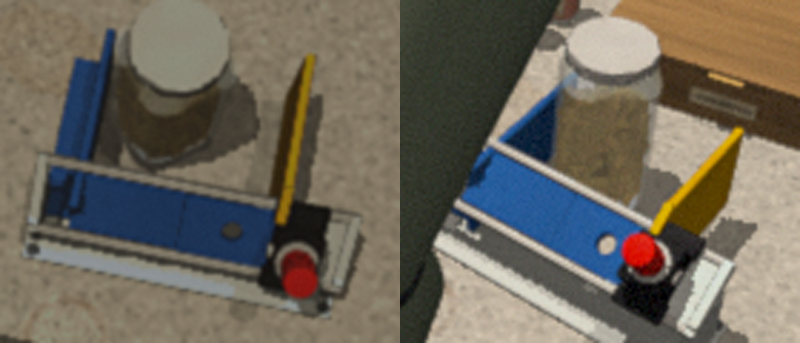

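```bash
python3 - <<'E'
from h import *
a=-0.19;t=np.radians(35)
X0=np.array([np.cos(a),np.sin(a),0]);Y=np.array([-np.sin(a),np.cos(a),0])
Z=-np.sin(t)*X0+np.cos(t)*np.array([0,0,1]);X=np.cross(Y,Z);B=np.c_[X,Y,Z];print(B.round(3).tolist())
ks=[];hs=[]
for n,win,pm in (("top",(354,208,12,16),(.5346,.0283,.0741)),("scene",(348,221,14,15),(.5322,.0376,.0752))):
    z=np.load(n+"0.npz");p,d=z["p"],z["d"];hsv=cv2.cvtColor(p,cv2.COLOR_BGR2HSV);C=cloud(n,d)
    red=((hsv[...,0]<8)|(hsv[...,0]>172))&(hsv[...,1]>150)&(hsv[...,2]>60)&(d>0)
    x,y,w,h=win;m=np.zeros_like(red);m[y:y+h,x:x+w]=1
    Q=C[red&m]@B; print(n,"red rail coords 2/50/98%",np.percentile(Q,[2,50,98],axis=0).round(4).tolist(),"facez",(np.array(pm)@B).round(4))
    # hole: blob non-blue inside blue strip
    u,v=(336,200) if n=="top" else (342,225)
    g=(~((hsv[...,0]>100)&(hsv[...,0]<125)&(hsv[...,1]>130))).astype(np.uint8)
    k,l,s,c=cv2.connectedComponentsWithStats(g,connectivity=4);i=l[v,u];print("hole",s[i].tolist(),c[i].round(2))
    hu=c[i] if s[i,4]<300 else np.array([u,v])
    o,dd=ray(n,*hu);pz=np.array(pm)@Z;P=o+dd*(pz-o@Z)/(dd@Z);print("hole world",P.round(4),"rail",(P@B).round(4))
    sil=C[(C[...,2]>.03)&(C[...,2]<.14)]
E
```

```text
[[0.804, 0.189, -0.563], [-0.155, 0.982, 0.108], [0.574, 0.0, 0.819]]
top red rail coords 2/50/98% [[0.4573, 0.011, -0.1835], [0.4738, 0.024, -0.152], [0.4824, 0.0355, -0.1484]] facez [ 0.4682  0.1288 -0.2374]
hole [332, 198, 8, 6, 37] [335.7  200.32]
hole world [ 0.5257 -0.0226  0.0747] rail [ 0.4692  0.0771 -0.2374]
scene red rail coords 2/50/98% [[0.455, 0.0101, -0.1924], [0.4671, 0.0192, -0.149], [0.4849, 0.0354, -0.145]] facez [ 0.4654  0.1374 -0.2341]
hole [339, 222, 7, 7, 41] [342. 225.]
hole world [ 0.5218 -0.0221  0.076 ] rail [ 0.4667  0.0769 -0.2341]
```

Candidates: the pin in the sleeve (359,216), the big loose pin (344,257), the small loose pin (403,207) and the red pot (479,296). I choose the one in the sleeve, which is mid-sized, and the crop confirms it. The jar is the pasta jar at (317,145), not the teal one at (230,250). The second hole shows at top (336,200), about 54 mm left of the pin.

>>> step_arm --pt "0.97 -0.6 -0.25 -1" --pt "0.97 -0.6 -0.25 -1" --pt "0.97 -0.6 -0.25 -1" --pt "0.97 -0.6 -0.25 -1" --pt "0.97 -0.6 -0.25 -1" --pt "0.97 -0.6 -0.25 -1" --pt "0.97 -0.6 -0.25 -1" --pt "0.97 -0.6 -0.25 -1" --jaw 0 --force 100

```text
clock: 0.9
tool_pos: [0.4025, -0.245, 0.2798]
tool_rot: [0.842, 0.54, 0.001, 0.001]
contact_force: [-0.9, -0.0, -0.8]
opening: 1.0
finger_force: 0.0
```

```bash
cat >> h.py <<'E'
a=-0.19;t=np.radians(35)
X0=np.array([np.cos(a),np.sin(a),0]);Y=np.array([-np.sin(a),np.cos(a),0])
Z=-np.sin(t)*X0+np.cos(t)*np.array([0,0,1]);X=np.cross(Y,Z);B=np.c_[X,Y,Z]
def go(target=None,yaw=-0.19+np.pi):
    o=arm.get_obs();r=R.from_quat(o["tool_rot"]);M=r.as_matrix();p=np.array(o["tool_pos"])
    y=np.arctan2(M[1,0],M[0,0]);dy=-((yaw-y+np.pi)%(2*np.pi)-np.pi)
    print("t",round(o["clock"],2),"tcp",p.round(4),"rail(grasp)",((p-M[:,2]*.019)@B-[.468,.023,-.2358]).round(4),"yaw",round(y,3),"zdir",M[:,2].round(3),"q",np.round(o["q"],2),"F",np.round(o["contact_force"],1),"Frail",(np.array(o["contact_force"])@B).round(1),"op",round(o["opening"],3),"ff",o["finger_force"])
    if target is not None: print("shift",((np.array(target)-p)@M/.3).round(3),"turn",round(dy/(np.pi/4),3))
E
python3 -c "
from h import *
go([.473,-.068,.25])"
```

```text
t 0.9 tcp [ 0.4025 -0.245   0.2798] rail(grasp) [ 0.065  -0.1876  0.2273] yaw 1.141 zdir [ 0.003  0.    -1.   ] q [-0.7   0.13 -0.25  1.19  0.    1.3 ] F [-0.9 -0.  -0.8] Frail [-1.1 -0.2 -0.1] op 1.0 ff 0.0
shift [ 0.634 -0.033  0.1  ] turn -2.306
```

>>> step_arm --pt "0.634 -0.033 0.1 -1" --pt "0.634 -0.033 0.1 -1" --pt "0.634 -0.033 0.1 -1" --pt "0.634 -0.033 0.1 -1" --pt "0.634 -0.033 0.1 -1" --pt "0.634 -0.033 0.1 -1"

```text
clock: 1.5
tool_pos: [0.4709, -0.0717, 0.2477]
tool_rot: [0.572, 0.82, -0.0, -0.001]
contact_force: [-0.4, -1.0, 0.1]
opening: 0.999
finger_force: 0.0
```

>>> step_arm --pt "0 0 0 -1" --pt "0 0 0 -1" --pt "0 0 0 -1" --pt "0 0 0 -1" --pt "0 0 0 -1" --pt "0 0 0 -1"

```text
clock: 2.1
tool_pos: [0.4707, -0.0734, 0.248]
tool_rot: [0.216, 0.976, -0.0, -0.001]
contact_force: [1.3, -0.7, 0.1]
opening: 0.998
finger_force: 0.0
```

>>> step_arm --pt "0 0 0 -0.306" --pt "0 0 0 -0.306" --pt "0 0 0 -0.306" --pt "0 0 0 -0.306"

```text
clock: 2.5
tool_pos: [0.4709, -0.0731, 0.2482]
tool_rot: [0.1, 0.995, -0.0, -0.0]
contact_force: [0.2, 0.3, -0.1]
opening: 1.0
finger_force: 0.0
```

```bash
python3 -c "
from h import *
go([.473,-.068,.115])
p,d=capture('wrist');cv2.imwrite('pics/w1.png',p);np.savez('w1.npz',p=p,d=d)"
```

```text
t 2.5 tcp [ 0.4709 -0.0731  0.2482] rail(grasp) [ 0.0754 -0.0059  0.1815] yaw 2.941 zdir [-0.001  0.    -1.   ] q [-0.31  0.16 -0.29  1.12 -0.   -0.11] F [ 0.2  0.3 -0.1] Frail [ 0.1  0.3 -0.1] op 1.0 ff 0.0
shift [-0.004  0.018  0.444] turn -0.014
```

View pics/w1.png

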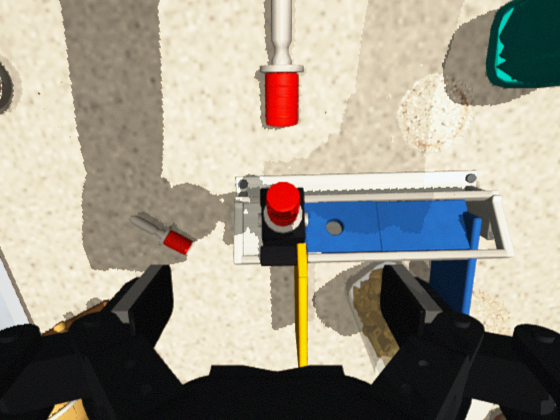

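Wrist view: knob at (283,203), second hole at (335,227), yellow pad at x≈302, jar behind it at (375,300). I refine the numbers and check clearances.

```bash
python3 - <<'E'
from h import *
z=np.load("w1.npz");p,d=z["p"],z["d"];o=arm.get_obs();M=np.eye(4);M[:3,:3]=R.from_quat(o["tool_rot"]).as_matrix();M[:3,3]=o["tool_pos"]
c=calibration("wrist");K=c["intrinsics"];T=M@np.array(c["mount"])
v,u=np.mgrid[:420,:560];C=np.stack([(u-K[0,2])/K[0,0]*d,(v-K[1,2])/K[1,1]*d,d],-1)@T[:3,:3].T+T[:3,3]
r0=np.array([.468,.023,-.2358]);Q=C@B-r0
hsv=cv2.cvtColor(p,cv2.COLOR_BGR2HSV)
red=((hsv[...,0]<8)|(hsv[...,0]>172))&(hsv[...,1]>150)&(d>0);m=np.zeros_like(red);m[175:235,255:310]=1
q=Q[red&m];print("knob 1/50/99",np.percentile(q,[1,50,99],axis=0).round(4).tolist())
top=q[q[:,2]>np.percentile(q[:,2],95)-.003];print("top face mean",top.mean(0).round(4),"ext",np.ptp(top,axis=0).round(4))
bl=(hsv[...,0]>100)&(hsv[...,0]<125)&(hsv[...,1]>130)
w=bl.copy();w[:]=0;w[205:245,310:375]=1;b=Q[bl&w.astype(bool)];print("face z",np.median(b[:,2]));A=np.c_[b[:,:2],np.ones(len(b))];print("plane slopes",np.linalg.lstsq(A,b[:,2],rcond=None)[0].round(4))
k,l,s,cc=cv2.connectedComponentsWithStats((~bl).astype(np.uint8),connectivity=4);i=l[227,335];print(s[i],cc[i])
g=T[:3,:3]@np.linalg.solve(K,[*cc[i],1]);zf=np.median(b[:,2])+r0[2];P=T[:3,3]+g*(zf-T[:3,3]@Z)/(g@Z);print("hole rail",(P@B-r0).round(4))
# heading: upper rail edge from blue pixels lower boundary
us=np.arange(315,425);vs=[np.where(bl[200:262,x])[0].max()+200 for x in us];pp=[C[vv-3,x] for x,vv in zip(us,vs)];pp=np.array(pp);f=np.polyfit(pp[:,1],pp[:,0],1);print("heading",-np.arctan(f[0]))
zt=np.load("top0.npz");pt,dt=zt["p"],zt["d"];Ct=cloud("top",dt);hh=cv2.cvtColor(pt,cv2.COLOR_BGR2HSV)
K0=np.c_[X0,Y,[0,0,1]];g0=(B@r0)@K0
ye=(hh[...,0]>20)&(hh[...,0]<35)&(hh[...,1]>150)&(dt>0);ye[:,:345]=0;ye[:,372:]=0
print("yellow keeper coords",np.percentile(Ct[ye]@K0-g0*[1,1,0],[2,98],axis=0).round(3).tolist())
j=(Ct[...,2]>.16)&(Ct[...,2]<.2)&(dt>0);j[:, :290]=0;j[:,345:]=0;j[:115]=0;j[170:]=0
print("jar",np.percentile(Ct[j]@K0-g0*[1,1,0],[2,98],axis=0).round(3).tolist())
E
```

```text
knob 1/50/99 [[-0.0166, -0.0167, 0.039], [0.007, -0.002, 0.0856], [0.0153, 0.0122, 0.0877]]
top face mean [ 0.0027 -0.0016  0.0861] ext [0.0259 0.0266 0.004 ]
face z -0.00011598484287819733
plane slopes [ 0.5295 -0.1204  0.0083]
[326 221  16  14 178] [333.73033708 227.6011236 ]
hole rail [ 0.0029  0.0519 -0.0001]
heading -0.2577737233422741
yellow keeper coords [[0.013, 0.015, 0.103], [0.156, 0.024, 0.118]]
jar [[0.074, 0.096, 0.161], [0.15, 0.171, 0.183]]
```

>>> step_arm --pt "-0.008 0.012 0.15 -0.018" --pt "-0.008 0.012 0.3 -0.018" --pt "-0.008 0.012 0.38 -0.018" --pt "-0.008 0.012 0.42 -0.018" --pt "-0.008 0.012 0.44 -0.018" --pt "-0.008 0.012 0.44 -0.018"

```text
clock: 3.15
tool_pos: [0.4739, -0.0696, 0.1161]
tool_rot: [0.092, 0.996, 0.0, -0.001]
contact_force: [-0.8, 0.2, 1.0]
opening: 0.998
finger_force: 0.0
```

```bash
python3 -c "
from h import *
go([.474,-.070,.1166],np.pi-.187)"
```

```text
t 3.15 tcp [ 0.4739 -0.0696  0.1161] rail(grasp) [ 0.0015 -0.0019  0.072 ] yaw 2.957 zdir [-0.001  0.    -1.   ] q [-0.3   0.28 -0.5   0.79 -0.   -0.12] F [-0.8  0.2  1. ] Frail [-0.1  0.1  1.3] op 0.998 ff 0.0
shift [-0.001 -0.001 -0.002] turn 0.003
```

Close in two stages.

>>> step_arm --pt "0 0 0 0" --pt "0 0 0 0" --pt "0 0 0 0" --pt "0 0 0 0" --pt "0 0 0 0" --pt "0 0 0 0" --pt "0 0 0 0" --pt "0 0 0 0" --jaw 1 --force 90

```text
clock: 3.95
tool_pos: [0.4755, -0.0695, 0.1182]
tool_rot: [0.092, 0.996, 0.0, 0.001]
contact_force: [-1.9, 1.6, 9.1]
opening: 0.226
finger_force: 88.0
```

```bash
python3 -c "
from h import *
go()"
```

```text
t 3.95 tcp [ 0.4755 -0.0695  0.1182] rail(grasp) [ 0.0039 -0.0015  0.0729] yaw 2.958 zdir [ 0.003  0.    -1.   ] q [-0.3   0.28 -0.5   0.79  0.   -0.12] F [-1.9  1.6  9.1] Frail [3.5 1.2 8.7] op 0.226 ff 87.97688126564026
```

```bash
python3 -c "
from h import *
p,d=capture('wrist')
q,_=capture('scene')
a=cv2.resize(p[150:350,180:380],(400,400));b=cv2.resize(q[180:280,300:400],(400,400),interpolation=cv2.INTER_CUBIC)
cv2.imwrite('pics/g1.png',np.hstack([a,b]))"
```

```text
(no output)
```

View pics/g1.png

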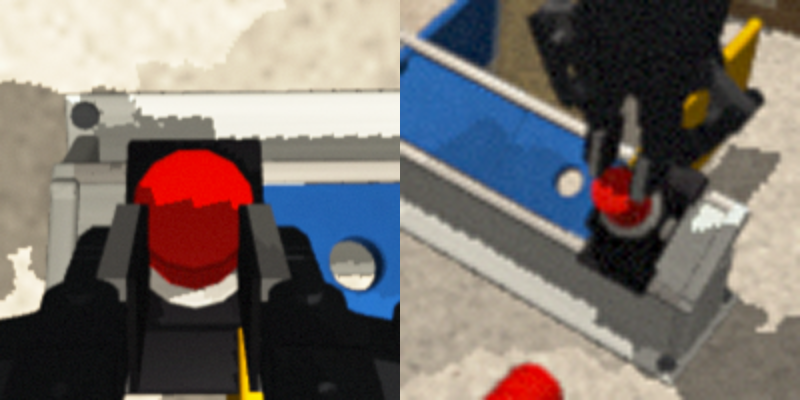

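Pads sit on both sides of the knob. Pull along the pin axis.

>>> step_arm --pt "0.006 0 -0.008 0" --pt "0.012 0 -0.017 0" --pt "0.018 0 -0.026 0" --pt "0.024 0 -0.034 0" --pt "0.03 0 -0.043 0" --pt "0.03 0 -0.043 0" --force 110

```text
clock: 4.65
tool_pos: [0.4656, -0.068, 0.1302]
tool_rot: [0.092, 0.996, -0.0, 0.0]
contact_force: [1.3, 0.6, 1.7]
opening: 0.212
finger_force: 109.6
```

```bash
python3 -c "
from h import *
go()"
```

```text
t 4.65 tcp [ 0.4656 -0.068   0.1302] rail(grasp) [ 0.0026 -0.0018  0.0884] yaw 2.957 zdir [ 0.001 -0.    -1.   ] q [-0.3   0.25 -0.51  0.82  0.   -0.12] F [1.3 0.6 1.7] Frail [1.9 0.8 0.7] op 0.212 ff 109.5539939403534
```

>>> step_arm --pt "0.007 0 -0.009 0" --pt "0.014 0 -0.019 0" --pt "0.019 0 -0.027 0" --pt "0.019 0 -0.027 0" --pt "0.019 0 -0.027 0"

```text
clock: 5.15
tool_pos: [0.4596, -0.0669, 0.1379]
tool_rot: [0.092, 0.996, -0.0, -0.0]
contact_force: [0.2, 1.0, 3.1]
opening: 0.209
finger_force: 109.9
```

```bash
cat >> h.py <<'E'
def wr(name):
    o=arm.get_obs();p,d=capture('wrist');M=np.eye(4);M[:3,:3]=R.from_quat(o["tool_rot"]).as_matrix();M[:3,3]=o["tool_pos"]
    c=calibration("wrist");K=c["intrinsics"];T=M@np.array(c["mount"])
    v,u=np.mgrid[:420,:560];Q=(np.stack([(u-K[0,2])/K[0,0]*d,(v-K[1,2])/K[1,1]*d,d],-1)@T[:3,:3].T+T[:3,3])@B-[.468,.023,-.2358]
    hsv=cv2.cvtColor(p,cv2.COLOR_BGR2HSV);red=((hsv[...,0]<8)|(hsv[...,0]>172))&(hsv[...,1]>150)&(d>0)&(Q[...,2]>.03)
    red&=(abs(Q[...,0])<.04)&(Q[...,2]<.14);q=Q[red]
    w=q[q[:,2]>np.percentile(q[:,2],95)-.003]
    A=np.linalg.lstsq(np.c_[w[:,:2],np.ones(len(w))],w[:,2],rcond=None)[0]
    print("knob top z",np.percentile(q[:,2],[50,90,95]).round(4),"mean",w.mean(0).round(4),"slopes",A[:2].round(3),len(w))
    blk=(hsv[...,2]<60);cv2.imwrite(f"pics/{name}.png",np.hstack([cv2.resize(p[120:360,160:440],(700,600))]))
E
python3 -c "
from h import *
go();wr('w3')"
```

```text
t 5.15 tcp [ 0.4596 -0.0669  0.1379] rail(grasp) [ 0.0021 -0.0019  0.0982] yaw 2.957 zdir [-0. -0. -1.] q [-0.3   0.23 -0.51  0.83 -0.   -0.12] F [0.2 1.  3.1] Frail [1.8 1.  2.5] op 0.209 ff 109.87903118133545
knob top z [0.1109 0.112  0.1123] mean [-0.0002 -0.0029  0.1112] slopes [0.012 0.006] 2486
```

View pics/w3.png

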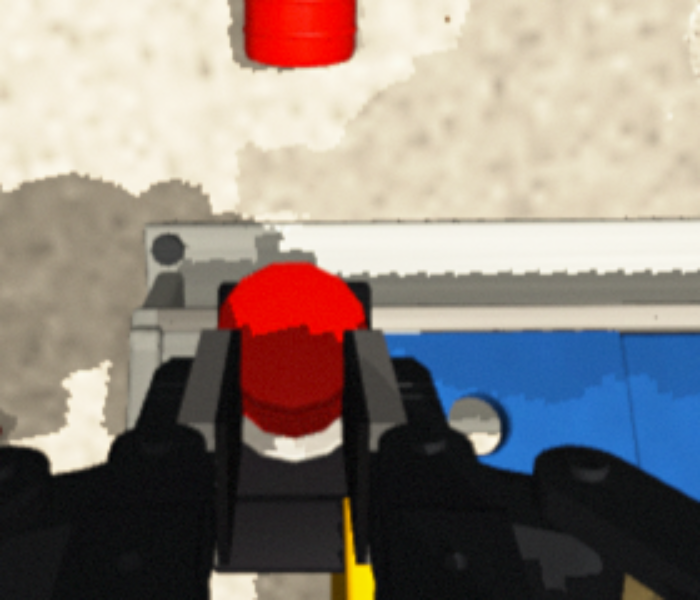

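>>> step_arm --pt "0 0.025 0 0" --pt "0 0.05 0 0" --pt "0 0.075 0 0" --pt "0 0.1 0 0" --pt "0 0.125 0 0" --pt "0 0.15 0 0" --pt "0 0.18 0 0" --pt "0 0.18 0 0"

```text
clock: 6.0
tool_pos: [0.4699, -0.012, 0.1374]
tool_rot: [0.091, 0.996, 0.001, -0.0]
contact_force: [0.9, 0.1, 3.2]
opening: 0.21
finger_force: 110.3
```

```bash
python3 -c "
from h import *
go();wr('w4')"
```

```text
t 6.0 tcp [ 0.4699 -0.012   0.1374] rail(grasp) [0.0016 0.0539 0.098 ] yaw 2.959 zdir [ 0.     0.002 -1.   ] q [-0.18  0.24 -0.5   0.84  0.   -0.  ] F [0.9 0.1 3.2] Frail [2.6 0.3 2.1] op 0.21 ff 110.30408263206482
knob top z [0.1107 0.1117 0.1121] mean [-0.0007  0.053   0.111 ] slopes [ 0.018 -0.007] 2468
```

View pics/w4.png

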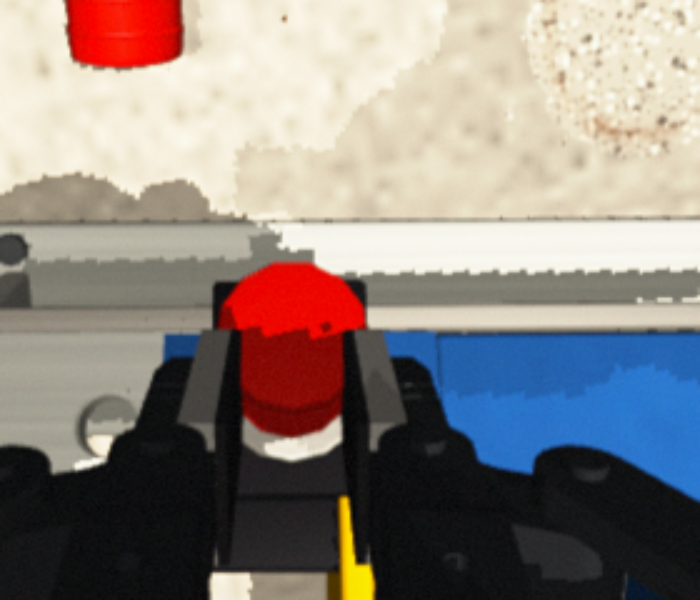

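>>> step_arm --pt "0 -0.005 0 0" --pt "-0.006 -0.005 0.008 0" --pt "-0.011 -0.005 0.016 0" --pt "-0.017 -0.005 0.024 0" --pt "-0.019 -0.005 0.027 0" --pt "-0.019 -0.005 0.027 0"

```text
clock: 6.65
tool_pos: [0.4757, -0.0161, 0.1292]
tool_rot: [0.092, 0.996, 0.001, 0.0]
contact_force: [3.5, 3.2, -2.0]
opening: 0.206
finger_force: 109.7
```

```bash
python3 -c "
from h import *
go();wr('w5')"
```

```text
t 6.65 tcp [ 0.4757 -0.0161  0.1292] rail(grasp) [0.0021 0.051  0.0875] yaw 2.957 zdir [ 0.001  0.001 -1.   ] q [-0.19  0.26 -0.49  0.82  0.   -0.01] F [ 3.5  3.2 -2. ] Frail [ 1.2  3.9 -3.3] op 0.206 ff 109.67350244522095
knob top z [0.1003 0.1012 0.1015] mean [-0.0002  0.0501  0.1005] slopes [0.002 0.009] 2505
```

>>> step_arm --pt "0 0.004 0 0" --pt "-0.006 0.004 0.008 0" --pt "-0.011 0.004 0.016 0" --pt "-0.015 0.004 0.022 0" --pt "-0.015 0.004 0.022 0"

```text
clock: 7.2
tool_pos: [0.4798, -0.0164, 0.1227]
tool_rot: [0.092, 0.996, -0.0, 0.0]
contact_force: [3.2, -0.1, -2.6]
opening: 0.212
finger_force: 109.3
```

```bash
python3 -c "
from h import *
go();wr('w6')"
```

```text
t 7.2 tcp [ 0.4798 -0.0164  0.1227] rail(grasp) [0.0018 0.0515 0.0798] yaw 2.957 zdir [ 0.    -0.001 -1.   ] q [-0.19  0.27 -0.49  0.8  -0.   -0.  ] F [ 3.2 -0.1 -2.6] Frail [ 1.1  0.5 -4. ] op 0.212 ff 109.26915764808655
knob top z [0.0926 0.0935 0.0938] mean [-0.0006  0.0506  0.0928] slopes [0.007 0.009] 2499
```

>>> step_arm --pt "-0.006 0 0.008 0" --pt "-0.01 0 0.015 0" --pt "-0.014 0 0.02 0" --pt "-0.016 0 0.023 0" --pt "-0.016 0 0.023 0"

```text
clock: 7.75
tool_pos: [0.4838, -0.0167, 0.1176]
tool_rot: [0.092, 0.996, -0.0, -0.0]
contact_force: [-5.6, 1.7, 19.6]
opening: 0.205
finger_force: 115.6
```

```bash
python3 -c "
from h import *
go();wr('w7')"
```

```text
t 7.75 tcp [ 0.4838 -0.0167  0.1176] rail(grasp) [0.0021 0.052  0.0734] yaw 2.958 zdir [-0.001  0.    -1.   ] q [-0.19  0.29 -0.49  0.8  -0.   -0.  ] F [-5.6  1.7 19.6] Frail [ 6.5  0.6 19.4] op 0.205 ff 115.61662316322327
knob top z [0.0864 0.0874 0.0877] mean [-0.0003  0.0511  0.0866] slopes [0.006 0.003] 2521
```

>>> step_arm --pt "-0.002 0 0.003 0" --pt "-0.004 0 0.005 0" --pt "-0.004 0 0.005 0" --pt "-0.004 0 0.005 0"

```text
clock: 8.2
tool_pos: [0.4839, -0.0166, 0.1174]
tool_rot: [0.092, 0.996, 0.0, -0.001]
contact_force: [-12.8, 3.0, 34.5]
opening: 0.211
finger_force: 119.1
```

```bash
python3 -c "
from h import *
go();wr('w8')"
```

```text
t 8.2 tcp [ 0.4839 -0.0166  0.1174] rail(grasp) [0.0021 0.0521 0.0732] yaw 2.958 zdir [-0.002  0.    -1.   ] q [-0.19  0.29 -0.49  0.8  -0.   -0.  ] F [-12.8   3.   34.5] Frail [ 9.   0.5 35.8] op 0.211 ff 119.13686156272888
knob top z [0.0863 0.0873 0.0876] mean [-0.0003  0.0512  0.0866] slopes [ 0.012 -0.   ] 2531
```

Seated on a hard stop at 36 N. Relax, open, then lift away.

>>> step_arm --pt "0.003 0 -0.004 0" --pt "0.003 0 -0.004 0"

```text
clock: 8.45
tool_pos: [0.4838, -0.0166, 0.1176]
tool_rot: [0.092, 0.996, 0.0, -0.0]
contact_force: [-6.5, 2.3, 22.5]
opening: 0.206
finger_force: 115.6
```

>>> step_arm --pt "0 0 0 0" --pt "0 0 0 0" --pt "0 0 0 0" --pt "0 0 0 0" --pt "0 0 0 0" --pt "0 0 0 0" --pt "0 0 0 0" --jaw 0

```text
clock: 9.15
tool_pos: [0.4847, -0.017, 0.1156]
tool_rot: [0.092, 0.996, -0.0, -0.0]
contact_force: [-0.6, -0.4, 0.9]
opening: 1.001
finger_force: 0.0
```

>>> step_arm --pt "0 0 -0.05 0" --pt "0 0 -0.15 0" --pt "0 0 -0.28 0" --pt "0 0 -0.4 0" --pt "0 0 -0.44 0" --pt "0 0 -0.44 0" --pt "0 0 -0.44 0"

```text
clock: 9.85
tool_pos: [0.4841, -0.0169, 0.2465]
tool_rot: [0.092, 0.996, 0.0, -0.001]
contact_force: [-0.5, 0.0, 0.0]
opening: 1.003
finger_force: 0.0
```

```bash
python3 - <<'E'
from h import *
go();wr('w9')
q,d=capture('scene');p,_=capture('wrist')
cv2.imwrite('pics/end.png',np.hstack([cv2.resize(p,(480,360)),cv2.resize(q[130:280,270:400],(312,360))]))
E
```

```text
t 9.85 tcp [ 0.4841 -0.0169  0.2465] rail(grasp) [0.0764 0.0519 0.1788] yaw 2.957 zdir [-0.001  0.    -1.   ] q [-0.19  0.18 -0.28  1.12 -0.   -0.  ] F [-0.5  0.   0. ] Frail [-0.4 -0.1  0.3] op 1.003 ff 0.0
knob top z [0.0861 0.0874 0.0876] mean [0.0004 0.051  0.0866] slopes [-0.016  0.01 ] 793
```

View pics/end.png

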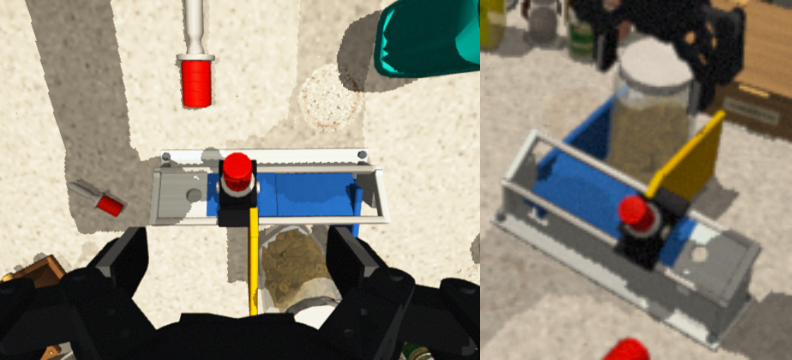

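The pin stands home in the second hole at wrist (237,175), with its knob top at the same height as at the start. The jar is upright and untouched, and the gripper is clear.

```bash
python3 -c "
from h import *
print(arm.finish_job())"
```

```text
the job is handed in; nothing more can be done
None
```

The pin is in the second hole (stop moved about 53 mm left) with its collar seated on the sleeve; in the last pictures the jar stands upright, nothing else was touched, and the job was handed in at about 10 s, though no verdict came back.

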